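# Lids back on the turned boxes

## Robot

A 6-joint arm with a two-finger parallel gripper is mounted at the origin on the work surface. World frame = base frame: x ahead of the robot, y to its left, z up, the work surface at z = 0. Lengths are in m, angles in rad, forces in N, time in s.
With the tool pointing down it reaches from about 0.325 to 0.925 m from the base axis. Payload 3.1 kg.
Tool frame: the origin (TCP) lies midway between the tips of the shut fingers; the grasp point (between the pads) lies manip.hold_point_z behind it (manip.hold_point_z is the distance from the TCP to the grasp point, in m); z points along the fingers, y is the line along which they close (so a half turn about z gives the same grasp; the last joint's range is limited). The gripper opens to 85 mm and grips with 20 to 120 N. Pads are 22 mm wide; open, the fingers measure 114 mm over their backs; the gripper's body (76 mm by 85 mm) begins 54 mm behind the grasp point. The pads swing forward as they close: fully open they stand 13 mm farther back than shut.
Start: joints at [-1.369, 0.217, 1.613, -0, 1.311, -0.112], TCP at [0.193, -0.594, 0.231] pointing down, gripper open.
Joint ranges: [-2.75, 2.75], [-0.78, 2.1], [0.31, 2.55], [-1.13, 4.27], [0.13, 2.63], [-2.58, 2.58]. Speed limits (rad/s): [2.79, 2.79, 3.14, 3.14, 3.14, 3.14].

## Interface

Orientations are given as a unit quaternion [w, x, y, z].
In Python, from plant import manip gives the robot as it stands.
- The arm moves only by the tool send_rows, never from a script. Its argument "targets" is a list of rows, each an object with "hand": the closure, from 0 (fully open) to 1 (shut); "travel": the shift along the tool's x, y, z in units of 40 mm (1.0 is 40 mm), a list of three; "twist": the turn, a rotation vector about the tool's x, y, z in units of 6 degrees (1.0 is 6 degrees), a list of three. In form: [{"hand": hand, "travel": [tx, ty, tz], "twist": [wx, wy, wz]}, ...]. A call has 1 to 20 rows; each row is the pose to reach, as a shift and turn from the pose commanded when the call began, along the tool's axes at that moment; what a row does not reach only later rows make up. A row lasts 1/8 s, in which the tool goes at most 62.5 mm and 10.7 degrees, less where a joint would pass 70% of its speed; a pose out of reach is approached as far as the arm can. A call with a gripper value outside its range is refused whole. The fingers move at their own pace and stop on an object; "force" is the grip in N (left out, the last holds). Time passes only in rows, so rows that repeat a pose let the fingers close. It gives the time, the measured TCP pose, the force, the opening and the grip force at its end, in the units of the state.
- manip.get_obs(): the state, without advancing time (a new reading comes with each control period).
- manip.read_camera(name): name is "scene" or "side" or "wrist"; returns (picture, depth): 384x512x3 uint8, blue, green, red; 384x512 float32, m along the optical axis (not along the pixel's ray), 0 where there is no reading.
- manip.get_calibration(name): a dict with "vertical_fov" (degrees; the focal length in pixels is half the picture's height over the tangent of half this angle, whatever the lens; pixels are square), "cx", "cy" (the principal point, pixels), "xyz" and "orientation" of the camera in the world. Camera axes: x right, y down, z forward; pixel columns grow to the right and rows downward; lengths in m; the calibration is good to about 2 mm. A picture is of the moment at which its call begins: read the wrist's pose just before it. get_calibration takes no time and is no camera call; for the wrist camera it gives the pose at the moment of the call.
- manip.job_done(): hands the job in; it is judged then, once.
The state is a dict: "time_s": time; "qpos": joint angles; "dq": joint speeds; "joint_efforts": joint torques, N m; "tcp_pos": TCP position; "orientation": TCP orientation; "wrist_force": force on the tool from outside, world axes, zero at the start; "ft_torque": the same for the moment, N m; "gripper_width": finger opening in m; "gripper_force": force on a finger pad.
Only numpy, scipy, OpenCV 4.12 (cv2) and the standard library are available. Lean on these libraries where they do the work, as an engineer would, in place of code of your own. Each camera call takes 0.05 s, during which the arm holds its last target. There are 200 camera calls.

## Task

Three turned wooden boxes (pale maple, dark walnut, red) stand open on the woodturner's bench, their lids scattered among other turned pieces. Take each lid by its knob and set it gently, without letting it drop, on the box of its own colour, so that it sits centred and flat on the rim, with the boxes left standing where they are. Leave the teal lid, whose box is not here, the coaster and the red drawer knob where they lie.

Things in the scene. Friction and masses are not known exactly. Their poses are not given: they have to be found in the camera images.
- maple_box: open turned round box, pale maple wood: sizes in mm: outside diameter 80, height 55, wall 7 (mouth diameter 66, so the lid's plug has 8 play all round), inside depth 47. Stands loose on the bench, 0.2 to 0.42 kg. Origin: centre of its underside, z up; seated, its lid's disc rests on the rim and the lid's origin is 49 above this origin.
- walnut_box: open turned round box, very dark brown walnut: sizes in mm: outside diameter 80, height 55, wall 7 (mouth diameter 66, so the lid's plug has 8 play all round), inside depth 47. Stands loose on the bench, 0.2 to 0.42 kg. Origin: centre of its underside, z up; seated, its lid's disc rests on the rim and the lid's origin is 49 above this origin.
- red_box: open turned round box, painted red: sizes in mm: outside diameter 80, height 55, wall 7 (mouth diameter 66, so the lid's plug has 8 play all round), inside depth 47. Stands loose on the bench, 0.2 to 0.42 kg. Origin: centre of its underside, z up; seated, its lid's disc rests on the rim and the lid's origin is 49 above this origin.
- maple_lid: turned lid, pale maple wood: sizes in mm: a disc, diameter 84, 8 thick; on top at its centre an upright round grip knob, diameter 24, 30 tall (pinch it from above); under it a plug, diameter 50, 6 deep, on which it stands. Origin: centre of the plug's underside; z up (disc z 6 to 14, knob z 14 to 44). 50 to 100 g. It belongs on the box of the same colour.
- walnut_lid: turned lid, very dark brown walnut: sizes in mm: a disc, diameter 84, 8 thick; on top at its centre an upright round grip knob, diameter 24, 30 tall (pinch it from above); under it a plug, diameter 50, 6 deep, on which it stands. Origin: centre of the plug's underside; z up (disc z 6 to 14, knob z 14 to 44). 50 to 100 g. It belongs on the box of the same colour.
- red_lid: turned lid, painted red: sizes in mm: a disc, diameter 84, 8 thick; on top at its centre an upright round grip knob, diameter 24, 30 tall (pinch it from above); under it a plug, diameter 50, 6 deep, on which it stands. Origin: centre of the plug's underside; z up (disc z 6 to 14, knob z 14 to 44). 50 to 100 g. It belongs on the box of the same colour.
- teal_lid: turned lid, painted teal (blue-green): sizes in mm: a disc, diameter 84, 8 thick; on top at its centre an upright round grip knob, diameter 24, 30 tall (pinch it from above); under it a plug, diameter 50, 6 deep, on which it stands. Origin: centre of the plug's underside; z up (disc z 6 to 14, knob z 14 to 44). 50 to 100 g. Its box is not here: it stays where it is.
- coaster: plain flat pale wooden coaster with a cork circle on top, diameter 90 mm, 10 mm thick, no knob; not a lid, stays where it is. Origin: centre of its underside, z up.
- knob: small red mushroom-shaped drawer knob standing on its stem: head diameter 38 mm, height 33 mm, no disc under it; not a lid, stays where it is. Origin: centre of its underside, z up.

How it is judged:
By the outcome, as a careful person would: the job done as asked, in the order asked, and still so for the second after the job is handed in, with the robot touching nothing.
It also fails if it takes over 96 s, if anything falls off the work surface, if the arm or the gripper's body presses on something with over 40 N, if the wrist force passes 120 N, or if a joint passes its speed limit or range.

## Working session

There is one attempt and no reset: what is moved stays moved. The work goes in short steps, Python scripts to look and compute and a tool call to move; the robot and the scene stay as the last step left them, time stands still between calls to the robot, and variables do not carry over. Pictures are saved under pics/ and viewed, at most 14 in all, crops included, and the job is handed in when it is done.

Besides the shell and the picture viewer there is one more tool, called after "Request:" as name(argument=value, ...) on one line, values as JSON. send_rows: Moves the arm, as the interface text tells. Its arguments: {"type":"object","properties":{"targets":{"type":"array"},"force":{"type":"number"}},"required":["targets"]}

```bash
mkdir -p pics; cat > h.py <<'E'
import numpy as np,cv2
from plant import manip
from scipy.spatial.transform import Rotation as R
def cam(n):
    c=manip.get_calibration(n); im,d=manip.read_camera(n)
    f=192/np.tan(np.radians(c['vertical_fov'])/2); q=c['orientation']
    return dict(im=im,d=d,f=f,cx=c['cx'],cy=c['cy'],p=np.array(c['xyz']),R=R.from_quat([q[1],q[2],q[3],q[0]]).as_matrix())
def plane(c,u,v,z):
    r=c['R']@np.array([(u-c['cx'])/c['f'],(v-c['cy'])/c['f'],1.]); return c['p']+r*(z-c['p'][2])/r[2]
def cloud(c):
    v,u=np.mgrid[:384,:512]; d=c['d']
    P=np.stack([(u-c['cx'])/c['f']*d,(v-c['cy'])/c['f']*d,d],-1)@c['R'].T+c['p']; P[d==0]=np.nan; return P
E
python3 - <<'E'
from h import *
import pickle
o=manip.get_obs(); print(o, manip.hold_point_z)
D={}
for n in('scene','side','wrist'):
    c=cam(n); D[n]=c; cv2.imwrite(f'pics/{n}0.png',c['im']); print(n,c['p'],c['f'],c['cx'],c['cy'],c['R'].round(3).tolist(),(c['d']>0).mean(), manip.get_calibration(n).keys())
pickle.dump(D,open('d0.pkl','wb'))
E
```

```text
{'time_s': 0.0, 'qpos': array([-1.36920718e+00,  2.17783722e-01,  1.61493600e+00, -2.86835032e-05,
        1.31129462e+00, -1.12208186e-01]), 'dq': array([ 0.00081456,  0.00137283, -0.00070934,  0.00063976,  0.00088177,
       -0.00021846]), 'joint_efforts': array([-5.59086720e-05, -3.96841943e+01, -3.03855550e+01, -2.73373262e-04,
        9.63415077e-03, -3.68377275e-07]), 'tcp_pos': array([ 0.19276368, -0.59367043,  0.22994896]), 'orientation': array([-1.20901399e-03,  9.87715332e-01,  1.56259264e-01, -6.79383629e-05]), 'wrist_force': array([-0.55383437, -0.49921058, -0.20038632]), 'ft_torque': array([ 0.00650907, -0.04321877, -0.00709139]), 'gripper_force': 0.0, 'gripper_width': 0.08537884272149666} 0.0187
scene [ 0.78101052 -0.46857513  0.91272833] 464.4548737679024 252.32095159947963 186.8103304079046 [[0.876, 0.41, -0.253], [0.482, -0.739, 0.471], [0.006, -0.534, -0.845]] 0.9961395263671875 dict_keys(['vertical_fov', 'cx', 'cy', 'xyz', 'orientation'])
side [0.01156432 0.48902497 0.87574979] 453.766224032223 250.10781981008233 185.84583900939498 [[-0.662, -0.581, 0.474], [-0.75, 0.498, -0.436], [0.017, -0.643, -0.765]] 0.9959564208984375 dict_keys(['vertical_fov', 'cx', 'cy', 'xyz', 'orientation'])
wrist [ 0.25431507 -0.57480612  0.37312777] 323.22885565234117 254.8189714306606 190.82384690841647 [[0.307, -0.919, -0.246], [-0.952, -0.297, -0.079], [-0.0, 0.258, -0.966]] 0.996063232421875 dict_keys(['vertical_fov', 'cx', 'cy', 'xyz', 'orientation'])
```

View pics/scene0.png

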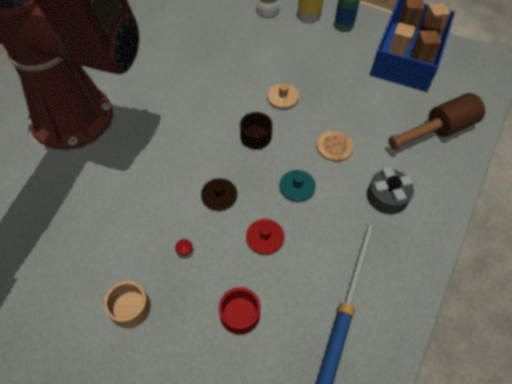

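View pics/side0.png

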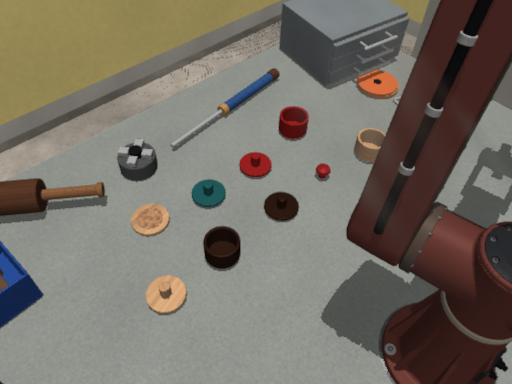

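The scene view shows the lids: maple (283,95), walnut (219,194), red (265,236) and teal (297,185). The boxes are walnut (256,130), maple (126,303) and red (240,310). The red knob is at (184,247) and the coaster at (335,145). The side view shows the same things: lids at (166,294), (281,206), (255,164) and (208,193), boxes at (222,246), (371,146) and (293,122).

```bash
cat > m.py <<'E'
from h import *
import pickle
D=pickle.load(open('d0.pkl','rb'))
S=dict(mlid=((283,95),(166,294)),wlid=((219,194),(281,206)),rlid=((265,236),(255,164)),tlid=((297,185),(208,193)),
 wbox=((256,130),(222,246)),mbox=((126,303),(371,146)),rbox=((240,310),(293,122)),knob=((184,247),(323,170)),coaster=((335,145),(150,219)))
for n,s in S.items():
    for i,cn in enumerate(('scene','side')):
        c=D[cn]; P=cloud(c); g=plane(c,*s[i],.02)
        m=(np.hypot(P[...,0]-g[0],P[...,1]-g[1])<.065)
        z=P[m][:,2]; zt=np.percentile(z[z>.006],98) if (z>.006).sum()>20 else 0
        q=P[m&(P[...,2]>zt-.006)][:,:2].astype(np.float32)
        b=P[m&(P[...,2]>.007)][:,:2].astype(np.float32)
        (x,y),r=cv2.minEnclosingCircle(q); (x2,y2),r2=cv2.minEnclosingCircle(b)
        print(n,cn,'ztop %.4f'%zt,'top',np.round([x,y,r],4),len(q),'all',np.round([x2,y2,r2],4),'bench',np.round(np.nanmedian(z[z<.006]),4))
E
python3 m.py
```

```text
mlid scene ztop 0.0452 top [0.4433 0.3214 0.0121] 57 all [0.443  0.3213 0.0431] bench 0.0002
mlid side ztop 0.0448 top [0.4417 0.3212 0.0123] 110 all [0.4419 0.3205 0.0427] bench 0.0001
wlid scene ztop 0.0453 top [ 0.4526 -0.0197  0.0126] 79 all [ 0.4524 -0.0186  0.0429] bench 0.0003
wlid side ztop 0.0447 top [ 0.4512 -0.0208  0.0128] 71 all [ 0.4521 -0.0205  0.0425] bench 0.0002
rlid scene ztop 0.0456 top [ 0.595  -0.0627  0.0122] 96 all [ 0.5945 -0.0628  0.0427] bench 0.0005
rlid side ztop 0.0454 top [ 0.5927 -0.0638  0.0135] 58 all [ 0.5948 -0.0626  0.0427] bench 0.0002
tlid scene ztop 0.0461 top [0.5977 0.0884 0.0138] 75 all [0.5981 0.0884 0.0426] bench 0.0005
tlid side ztop 0.0450 top [0.5982 0.0874 0.0121] 67 all [0.5977 0.0873 0.0435] bench 0.0002
wbox scene ztop 0.0572 top [0.4456 0.1701 0.0413] 254 all [0.4459 0.1697 0.0418] bench 0.0003
wbox side ztop 0.0568 top [0.4443 0.1691 0.0408] 342 all [0.4447 0.1702 0.0413] bench 0.0002
mbox scene ztop 0.0572 top [ 0.4349 -0.329   0.0404] 472 all [ 0.4349 -0.3296  0.0407] bench 0.0005
mbox side ztop 0.0570 top [ 0.4337 -0.3302  0.0409] 170 all [ 0.4355 -0.3285  0.0422] bench 0.0003
rbox scene ztop 0.0573 top [ 0.6311 -0.2355  0.0402] 465 all [ 0.6315 -0.2358  0.0405] bench 0.0007
rbox side ztop 0.0571 top [ 0.6313 -0.2362  0.042 ] 185 all [ 0.6303 -0.2364  0.0424] bench 0.0002
knob scene ztop 0.0346 top [ 0.4605 -0.1732  0.0169] 162 all [ 0.4605 -0.1734  0.0185] bench 0.0004
knob side ztop 0.0349 top [ 0.4587 -0.1722  0.018 ] 83 all [ 0.4591 -0.1727  0.0186] bench 0.0003
coaster scene ztop 0.0139 top [0.6295 0.2386 0.0462] 810 all [0.6295 0.2386 0.0462] bench 0.0004
coaster side ztop 0.0137 top [0.6266 0.2393 0.0458] 878 all [0.6266 0.2392 0.0459] bench 0.0002
```

View pics/wrist0.png

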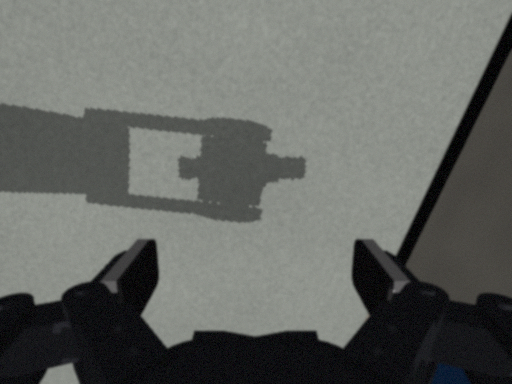

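Request:
send_rows(targets=[{"hand":0,"travel":[0.3,-0.2,0],"twist":[0,0,0.1]},{"hand":0,"travel":[1,-0.6,0.1],"twist":[0,0,0.4]},{"hand":0,"travel":[2,-1.2,0.2],"twist":[0,0,0.8]},{"hand":0,"travel":[3,-1.8,0.3],"twist":[0,0,1.2]},{"hand":0,"travel":[4,-2.4,0.4],"twist":[0,0,1.6]},{"hand":0,"travel":[5,-3,0.5],"twist":[0,0,2]},{"hand":0,"travel":[6,-3.6,0.6],"twist":[0,0,2.4]},{"hand":0,"travel":[7,-4.2,0.7],"twist":[0,0,2.8]},{"hand":0,"travel":[7.8,-4.7,0.75],"twist":[0,0,3]},{"hand":0,"travel":[8.4,-5,0.75],"twist":[0,0,3]},{"hand":0,"travel":[8.4,-5,0.75],"twist":[0,0,3]},{"hand":0,"travel":[8.4,-5,0.75],"twist":[0,0,3]}], force=40)

```text
time_s: 1.65
tcp_pos: [0.4504, -0.3004, 0.2013]
orientation: [0.0, 1.0, 0.0, -0.0]
wrist_force: [-0.1, -0.5, -0.2]
gripper_width: 0.0851
gripper_force: 0.0
```

```bash
cat > go.py <<'E'
import sys
from h import *
# go.py x y z : travel units from the current pose to a world point, and twist to azimuth 0, tool down
o=manip.get_obs(); q=o['orientation']; M=R.from_quat([q[1],q[2],q[3],q[0]])
t=[float(a) for a in sys.argv[1:4]]
print('t',o['time_s'],'tcp',o['tcp_pos'].round(4),'travel',(M.inv().apply(np.array(t)-o['tcp_pos'])/.04).round(3),
 'twist',np.degrees((M.inv()*R.from_euler('x',180,degrees=True)).as_rotvec()/6).round(3),'F',o['wrist_force'].round(2),'w',round(o['gripper_width'],4),'q',o['qpos'].round(2))
E
python3 go.py .4424 .3211 .13
```

```text
t 1.65 tcp [ 0.4504 -0.3004  0.2013] travel [ -0.2   -15.538   1.779] twist [0.002 0.005 0.   ] F [-0.11 -0.55 -0.17] w 0.0851 q [-0.72  0.07  1.84 -0.    1.23  0.85]
```

Request:
send_rows(targets=[{"hand":0,"travel":[0,-0.4,0],"twist":[0,0,0]},{"hand":0,"travel":[0,-1.4,0],"twist":[0,0,0]},{"hand":0,"travel":[0,-2.7,0.1],"twist":[0,0,0]},{"hand":0,"travel":[0,-4.1,0.2],"twist":[0,0,0]},{"hand":0,"travel":[0,-5.5,0.4],"twist":[0,0,0]},{"hand":0,"travel":[0,-6.9,0.6],"twist":[0,0,0]},{"hand":0,"travel":[-0.1,-8.3,0.8],"twist":[0,0,0]},{"hand":0,"travel":[-0.1,-9.7,1],"twist":[0,0,0]},{"hand":0,"travel":[-0.1,-11.1,1.2],"twist":[0,0,0]},{"hand":0,"travel":[-0.1,-12.5,1.4],"twist":[0,0,0]},{"hand":0,"travel":[-0.2,-13.8,1.6],"twist":[0,0,0]},{"hand":0,"travel":[-0.2,-14.8,1.7],"twist":[0,0,0]},{"hand":0,"travel":[-0.2,-15.4,1.78],"twist":[0,0,0]},{"hand":0,"travel":[-0.2,-15.54,1.78],"twist":[0,0,0]},{"hand":0,"travel":[-0.2,-15.54,1.78],"twist":[0,0,0]},{"hand":0,"travel":[-0.2,-15.54,1.78],"twist":[0,0,0]}])

```text
time_s: 3.65
tcp_pos: [0.4431, 0.32, 0.1302]
orientation: [0.0, 1.0, -0.001, -0.0]
wrist_force: [-0.1, 0.2, -1.0]
gripper_width: 0.0856
gripper_force: 0.0
```

```bash
python3 go.py .4424 .3211 .018; python3 - <<'E'
from h import *
c=cam('wrist'); cv2.imwrite('pics/w1.png',c['im'])
P=cloud(c);m=np.hypot(P[...,0]-.4424,P[...,1]-.3211)<.03
z=P[m][:,2]
k=m&(P[...,2]>.038)&(P[...,2]<.055); print(np.median(P[k][:,2]),cv2.minEnclosingCircle(P[k][:,:2].astype(np.float32)))
E
```

```text
t 3.65 tcp [0.4431 0.32   0.1302] travel [-0.017 -0.03   2.806] twist [ 0.003  0.001 -0.016] F [-0.06  0.22 -1.  ] w 0.0856 q [ 0.5   0.16  1.88 -0.    1.1   2.07]
0.04421118802505064 ((0.44278088212013245, 0.32039088010787964), 0.011998960748314857)
```

View pics/w1.png

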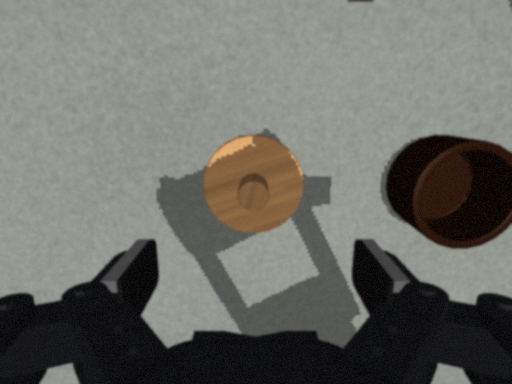

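The wrist view shows the maple lid centred between the fingers, knob near (253,190). It agrees with the fixed cameras to about 1 mm. I'll descend and grip.

Request:
send_rows(targets=[{"hand":0,"travel":[0,0,0.3],"twist":[0,0,0]},{"hand":0,"travel":[0,0,0.8],"twist":[0,0,0]},{"hand":0,"travel":[0,0,1.4],"twist":[0,0,0]},{"hand":0,"travel":[0,0,2],"twist":[0,0,0]},{"hand":0,"travel":[0,0,2.4],"twist":[0,0,0]},{"hand":0,"travel":[0,0,2.7],"twist":[0,0,0]},{"hand":0,"travel":[0,0,2.8],"twist":[0,0,0]},{"hand":0,"travel":[0,0,2.8],"twist":[0,0,0]},{"hand":0.5,"travel":[0,0,2.8],"twist":[0,0,0]},{"hand":0.7,"travel":[0,0,2.8],"twist":[0,0,0]},{"hand":0.8,"travel":[0,0,2.8],"twist":[0,0,0]},{"hand":1,"travel":[0,0,2.8],"twist":[0,0,0]},{"hand":1,"travel":[0,0,2.8],"twist":[0,0,0]},{"hand":1,"travel":[0,0,2.8],"twist":[0,0,0]}], force=40)

```text
time_s: 5.45
tcp_pos: [0.4435, 0.3214, 0.0186]
orientation: [-0.0, 1.0, -0.0, 0.0]
wrist_force: [0.6, 0.5, 3.7]
gripper_width: 0.0225
gripper_force: 39.3
```

```bash
python3 go.py .4347 -.3293 .15
```

```text
t 5.45 tcp [0.4435 0.3214 0.0186] travel [-0.211 16.266 -3.295] twist [-0.006 -0.008 -0.003] F [0.63 0.52 3.67] w 0.0225 q [0.5  0.34 1.92 0.   0.88 2.07]
```

Request:
send_rows(targets=[{"hand":1,"travel":[0,0,-0.2],"twist":[0,0,0]},{"hand":1,"travel":[0,0,-0.6],"twist":[0,0,0]},{"hand":1,"travel":[0,0,-1.2],"twist":[0,0,0]},{"hand":1,"travel":[0,0,-1.9],"twist":[0,0,0]},{"hand":1,"travel":[0,0,-2.5],"twist":[0,0,0]},{"hand":1,"travel":[0,0.3,-3],"twist":[0,0,0]},{"hand":1,"travel":[0,0.8,-3.3],"twist":[0,0,0]},{"hand":1,"travel":[0,1.5,-3.4],"twist":[0,0,0]},{"hand":1,"travel":[0,2.4,-3.4],"twist":[0,0,0]},{"hand":1,"travel":[0,3.4,-3.4],"twist":[0,0,0]},{"hand":1,"travel":[0,4.4,-3.4],"twist":[0,0,0]},{"hand":1,"travel":[0,5.4,-3.4],"twist":[0,0,0]},{"hand":1,"travel":[-0.1,6.4,-3.4],"twist":[0,0,0]},{"hand":1,"travel":[-0.1,7.4,-3.4],"twist":[0,0,0]},{"hand":1,"travel":[-0.1,8.4,-3.4],"twist":[0,0,0]},{"hand":1,"travel":[-0.1,9.4,-3.4],"twist":[0,0,0]},{"hand":1,"travel":[-0.1,10.4,-3.4],"twist":[0,0,0]},{"hand":1,"travel":[-0.1,11.2,-3.4],"twist":[0,0,0]},{"hand":1,"travel":[-0.1,11.7,-3.4],"twist":[0,0,0]},{"hand":1,"travel":[-0.1,11.8,-3.4],"twist":[0,0,0]}])

```text
time_s: 7.95
tcp_pos: [0.4389, -0.152, 0.1549]
orientation: [0.0, 1.0, -0.001, 0.0]
wrist_force: [-0.1, 0.4, -1.6]
gripper_width: 0.0225
gripper_force: 39.3
```

```bash
python3 go.py .4347 -.3293 .12
```

```text
t 7.95 tcp [ 0.4389 -0.152   0.1549] travel [-0.095  4.433  0.876] twist [ 0.004 -0.009 -0.023] F [-0.14  0.4  -1.58] w 0.0225 q [-0.48 -0.05  2.05  0.    1.14  1.09]
```

Request:
send_rows(targets=[{"hand":1,"travel":[0,0.4,0],"twist":[0,0,0]},{"hand":1,"travel":[0,1.2,0],"twist":[0,0,0]},{"hand":1,"travel":[0,2.2,0.1],"twist":[0,0,0]},{"hand":1,"travel":[-0.1,3.2,0.3],"twist":[0,0,0]},{"hand":1,"travel":[-0.1,4,0.6],"twist":[0,0,0]},{"hand":1,"travel":[-0.1,4.4,0.9],"twist":[0,0,0]},{"hand":1,"travel":[-0.1,4.43,1.1],"twist":[0,0,0]},{"hand":1,"travel":[-0.1,4.43,1.2],"twist":[0,0,0]},{"hand":1,"travel":[-0.1,4.43,1.2],"twist":[0,0,0]},{"hand":1,"travel":[-0.1,4.43,1.2],"twist":[0,0,0]}])

```text
time_s: 9.2
tcp_pos: [0.4352, -0.3275, 0.1065]
orientation: [0.0, 1.0, 0.0, 0.0]
wrist_force: [-0.4, -0.7, -1.4]
gripper_width: 0.0227
gripper_force: 39.4
```

```bash
python3 go.py .4347 -.3293 .067; cat > chk.py <<'E'
import sys
from h import *
# chk.py name x y : disc of held/seated lid seen from each camera, by depth layers
x,y=map(float,sys.argv[2:4])
for n in sys.argv[4:] or ['scene','side']:
    c=cam(n); cv2.imwrite(f'pics/{sys.argv[1]}_{n}.png',c['im']); P=cloud(c)
    m=np.hypot(P[...,0]-x,P[...,1]-y)<.06
    h,e=np.histogram(P[m][:,2],bins=np.arange(.0,.16,.004)); print(n,[(round(float(a),3),int(b)) for a,b in zip(e,h) if b>8])
    np.save(f'P_{sys.argv[1]}_{n}.npy',P)
E
python3 chk.py a .4347 -.3293
```

```text
t 9.2 tcp [ 0.4352 -0.3275  0.1065] travel [-0.012  0.044  0.988] twist [ 0.003 -0.004  0.007] F [-0.37 -0.69 -1.44] w 0.0227 q [-0.77  0.19  1.9   0.    1.05  0.8 ]
scene [(0.0, 656), (0.004, 75), (0.008, 115), (0.012, 27), (0.016, 34), (0.02, 33), (0.024, 25), (0.028, 38), (0.032, 33), (0.036, 33), (0.04, 25), (0.044, 32), (0.048, 39), (0.052, 163), (0.056, 55), (0.096, 79), (0.1, 707), (0.104, 100), (0.108, 14), (0.112, 20), (0.116, 33), (0.12, 25), (0.124, 33), (0.128, 62), (0.132, 83), (0.136, 17), (0.14, 18), (0.144, 12), (0.148, 18), (0.152, 45)]
side [(0.0, 140), (0.004, 11), (0.008, 19), (0.012, 13), (0.016, 17), (0.02, 20), (0.024, 21), (0.028, 17), (0.032, 15), (0.036, 23), (0.04, 20), (0.044, 10), (0.048, 21), (0.052, 33), (0.056, 16), (0.096, 15), (0.1, 131), (0.104, 14)]
```

```bash
cat > lay.py <<'E'
import sys
import numpy as np,cv2
# lay.py name x y zlo zhi cams : circle of the layer, and tilt of its plane
x,y,a,b=map(float,sys.argv[2:6])
for n in sys.argv[6:]:
    P=np.load(f'P_{sys.argv[1]}_{n}.npy'); m=(np.hypot(P[...,0]-x,P[...,1]-y)<.055)&(P[...,2]>a)&(P[...,2]<b); Q=P[m]
    (cx,cy),r=cv2.minEnclosingCircle(Q[:,:2].astype(np.float32))
    k=np.linalg.lstsq(np.c_[Q[:,:2]-[cx,cy],np.ones(len(Q))],Q[:,2],rcond=None)[0]
    print(n,'centre %.4f %.4f r %.4f'%(cx,cy,r),'z %.4f'%k[2],'slope deg',np.degrees(k[:2]).round(2),len(Q))
E
python3 lay.py a .4347 -.3293 .097 .107 scene side; python3 lay.py a .4347 -.3293 .05 .06 scene
```

```text
scene centre 0.4352 -0.3263 r 0.0422 z 0.1023 slope deg [-0.25  0.07] 875
side centre 0.4494 -0.3136 r 0.0355 z 0.1022 slope deg [ 0.37 -1.22] 158
scene centre 0.4364 -0.3310 r 0.0398 z 0.0549 slope deg [-0.46  0.23] 236
```

Request:
send_rows(targets=[{"hand":1,"travel":[-0.01,0.06,0],"twist":[0,0,0]},{"hand":1,"travel":[-0.01,0.06,0.2],"twist":[0,0,0]},{"hand":1,"travel":[-0.01,0.06,0.4],"twist":[0,0,0]},{"hand":1,"travel":[-0.01,0.06,0.6],"twist":[0,0,0]},{"hand":1,"travel":[-0.01,0.06,0.75],"twist":[0,0,0]},{"hand":1,"travel":[-0.01,0.06,0.85],"twist":[0,0,0]},{"hand":1,"travel":[-0.01,0.06,0.9],"twist":[0,0,0]},{"hand":1,"travel":[-0.01,0.06,0.93],"twist":[0,0,0]},{"hand":1,"travel":[-0.01,0.06,0.95],"twist":[0,0,0]},{"hand":1,"travel":[-0.01,0.06,0.95],"twist":[0,0,0]}])

```text
time_s: 10.55
tcp_pos: [0.4345, -0.3306, 0.0682]
orientation: [0.0, 1.0, -0.0, 0.0]
wrist_force: [-0.5, 0.5, -0.9]
gripper_width: 0.0228
gripper_force: 39.4
```

```bash
python3 go.py .4347 -.3293 .067; python3 chk.py b .4347 -.3293 scene >/dev/null; python3 lay.py b .4347 -.3293 .057 .07 scene
```

```text
t 10.55 tcp [ 0.4345 -0.3306  0.0682] travel [ 0.005 -0.033  0.031] twist [ 0.002 -0.002 -0.003] F [-0.53  0.45 -0.88] w 0.0228 q [-0.78  0.25  1.91 -0.    0.98  0.79]
scene centre 0.4351 -0.3296 r 0.0420 z 0.0642 slope deg [-1.12  0.41] 812
```

Request:
send_rows(targets=[{"hand":1,"travel":[0,0,0.01],"twist":[0,0,0]},{"hand":1,"travel":[0,0,0.02],"twist":[0,0,0]},{"hand":1,"travel":[0,0,0.03],"twist":[0,0,0]},{"hand":1,"travel":[0,0,0.03],"twist":[0,0,0]}])

```text
time_s: 11.1
tcp_pos: [0.4345, -0.3306, 0.0676]
orientation: [0.0, 1.0, -0.0, -0.0]
wrist_force: [-1.3, 1.6, 5.8]
gripper_width: 0.0225
gripper_force: 39.7
```

Request:
send_rows(targets=[{"hand":0.65,"travel":[0,0,0],"twist":[0,0,0]},{"hand":0.5,"travel":[0,0,0],"twist":[0,0,0]},{"hand":0.3,"travel":[0,0,0],"twist":[0,0,0]},{"hand":0.3,"travel":[0,0,0],"twist":[0,0,0]},{"hand":0,"travel":[0,0,-0.2],"twist":[0,0,0]},{"hand":0,"travel":[0,0,-0.6],"twist":[0,0,0]},{"hand":0,"travel":[0,0,-1.2],"twist":[0,0,0]},{"hand":0,"travel":[0,0,-1.8],"twist":[0,0,0]},{"hand":0,"travel":[0,-0.3,-2.3],"twist":[0,0,0]},{"hand":0,"travel":[0,-1,-2.5],"twist":[0,0,0]},{"hand":0,"travel":[0,-2,-2.5],"twist":[0,0,0]},{"hand":0,"travel":[0.1,-3,-2.4],"twist":[0,0,0]},{"hand":0,"travel":[0.2,-4,-2.2],"twist":[0,0,0]},{"hand":0,"travel":[0.3,-5,-2],"twist":[0,0,0]},{"hand":0,"travel":[0.4,-6,-1.8],"twist":[0,0,0]},{"hand":0,"travel":[0.4,-7,-1.6],"twist":[0,0,0]},{"hand":0,"travel":[0.44,-7.6,-1.4],"twist":[0,0,0]},{"hand":0,"travel":[0.44,-7.76,-1.4],"twist":[0,0,0]},{"hand":0,"travel":[0.44,-7.76,-1.4],"twist":[0,0,0]},{"hand":0,"travel":[0.44,-7.76,-1.4],"twist":[0,0,0]}])

```text
time_s: 13.6
tcp_pos: [0.4528, -0.0211, 0.1237]
orientation: [0.0, 1.0, -0.001, 0.001]
wrist_force: [-0.8, -0.4, 0.0]
gripper_width: 0.0854
gripper_force: 0.0
```

```bash
python3 go.py .4520 -.0203 .018; python3 chk.py c .4347 -.3293 scene side>/dev/null; python3 lay.py c .4347 -.3293 .058 .068 scene side; python3 lay.py c .4347 -.3293 .086 .1 scene side
python3 chk.py cw .452 -.0203 wrist; python3 lay.py cw .452 -.0203 .038 .05 wrist
```

```text
t 13.6 tcp [ 0.4528 -0.0211  0.1237] travel [-0.023 -0.022  2.644] twist [ 0.006 -0.014 -0.013] F [-0.78 -0.36  0.01] w 0.0854 q [-0.2  -0.03  2.1  -0.    1.07  1.37]
scene centre 0.4338 -0.3291 r 0.0427 z 0.0633 slope deg [-0.    0.02] 1337
side centre 0.4331 -0.3302 r 0.0429 z 0.0632 slope deg [-0.1  -0.75] 490
scene centre 0.4338 -0.3295 r 0.0127 z 0.0928 slope deg [-3.48  1.72] 143
side centre 0.4349 -0.3296 r 0.0136 z 0.0922 slope deg [ 2.32 -7.62] 62
wrist [(0.0, 5032), (0.008, 36), (0.012, 7010), (0.016, 69), (0.02, 30), (0.024, 26), (0.028, 35), (0.032, 36), (0.036, 34), (0.04, 302), (0.044, 516), (0.136, 188), (0.14, 391), (0.144, 519), (0.148, 591), (0.152, 652)]
wrist centre 0.4524 -0.0205 r 0.0121 z 0.0441 slope deg [-3.29  0.48] 839
```

View pics/c_scene.png

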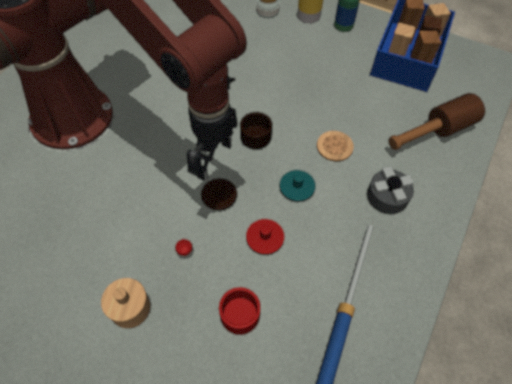

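The maple lid sits flat and centred on its box, at pixel (126,301). The gripper stands above the walnut lid at (219,194). Next I'll grip the walnut lid.

Request:
send_rows(targets=[{"hand":0,"travel":[0,0,0.3],"twist":[0,0,0]},{"hand":0,"travel":[0,0,0.8],"twist":[0,0,0]},{"hand":0,"travel":[0,0,1.4],"twist":[0,0,0]},{"hand":0,"travel":[0,0,2],"twist":[0,0,0]},{"hand":0,"travel":[0,0,2.4],"twist":[0,0,0]},{"hand":0,"travel":[0,0,2.6],"twist":[0,0,0]},{"hand":0,"travel":[0,0,2.64],"twist":[0,0,0]},{"hand":0,"travel":[0,0,2.64],"twist":[0,0,0]},{"hand":0.5,"travel":[0,0,2.64],"twist":[0,0,0]},{"hand":0.7,"travel":[0,0,2.64],"twist":[0,0,0]},{"hand":0.8,"travel":[0,0,2.64],"twist":[0,0,0]},{"hand":1,"travel":[0,0,2.64],"twist":[0,0,0]},{"hand":1,"travel":[0,0,2.64],"twist":[0,0,0]},{"hand":1,"travel":[0,0,2.64],"twist":[0,0,0]}], force=40)

```text
time_s: 15.5
tcp_pos: [0.4525, -0.0202, 0.0177]
orientation: [0.0, 1.0, -0.0, 0.0]
wrist_force: [0.0, -0.9, 3.0]
gripper_width: 0.0232
gripper_force: 39.3
```

```bash
python3 go.py .4450 .1698 .105
```

```text
t 15.5 tcp [ 0.4525 -0.0202  0.0177] travel [-0.188 -4.75  -2.184] twist [ 0.001 -0.006 -0.003] F [ 0.   -0.93  3.02] w 0.0232 q [-0.2   0.17  2.14 -0.    0.83  1.37]
```

Request:
send_rows(targets=[{"hand":1,"travel":[0,0,-0.2],"twist":[0,0,0]},{"hand":1,"travel":[0,0,-0.6],"twist":[0,0,0]},{"hand":1,"travel":[0,0,-1.2],"twist":[0,0,0]},{"hand":1,"travel":[0,0,-1.9],"twist":[0,0,0]},{"hand":1,"travel":[0,0,-2.5],"twist":[0,0,0]},{"hand":1,"travel":[0,-0.3,-2.9],"twist":[0,0,0]},{"hand":1,"travel":[0,-0.8,-3.1],"twist":[0,0,0]},{"hand":1,"travel":[0,-1.6,-3.2],"twist":[0,0,0]},{"hand":1,"travel":[-0.1,-2.5,-3.1],"twist":[0,0,0]},{"hand":1,"travel":[-0.19,-3.4,-2.9],"twist":[0,0,0]},{"hand":1,"travel":[-0.19,-4.2,-2.6],"twist":[0,0,0]},{"hand":1,"travel":[-0.19,-4.6,-2.4],"twist":[0,0,0]},{"hand":1,"travel":[-0.19,-4.74,-2.2],"twist":[0,0,0]},{"hand":1,"travel":[-0.19,-4.74,-2.2],"twist":[0,0,0]},{"hand":1,"travel":[-0.19,-4.74,-2.2],"twist":[0,0,0]},{"hand":1,"travel":[-0.19,-4.74,-2.2],"twist":[0,0,0]}])

```text
time_s: 17.5
tcp_pos: [0.4451, 0.1688, 0.1057]
orientation: [-0.0, 1.0, -0.001, 0.0]
wrist_force: [1.1, 0.4, -1.0]
gripper_width: 0.0228
gripper_force: 39.3
```

```bash
python3 go.py .4450 .1698 .067; python3 chk.py d .4450 .1698 scene side>/dev/null; python3 lay.py d .4450 .1698 .096 .107 scene side; python3 lay.py d .4450 .1698 .05 .06 scene side
```

```text
t 17.5 tcp [0.4451 0.1688 0.1057] travel [-0.002 -0.024  0.968] twist [-0.    -0.007 -0.015] F [ 1.06  0.37 -1.02] w 0.0228 q [ 0.22  0.05  2.06 -0.    1.03  1.79]
scene centre 0.4462 0.1685 r 0.0426 z 0.1022 slope deg [-0.45  1.09] 558
side centre 0.4441 0.1686 r 0.0422 z 0.1020 slope deg [ 0.58 -0.54] 651
scene centre 0.4459 0.1686 r 0.0395 z 0.0548 slope deg [-0.51  0.7 ] 158
side centre 0.4422 0.1706 r 0.0393 z 0.0543 slope deg [-0.11  0.13] 194
```

Request:
send_rows(targets=[{"hand":1,"travel":[0,-0.02,0],"twist":[0,0,0]},{"hand":1,"travel":[0,-0.02,0.2],"twist":[0,0,0]},{"hand":1,"travel":[0,-0.02,0.4],"twist":[0,0,0]},{"hand":1,"travel":[0,-0.02,0.6],"twist":[0,0,0]},{"hand":1,"travel":[0,-0.02,0.75],"twist":[0,0,0]},{"hand":1,"travel":[0,-0.02,0.85],"twist":[0,0,0]},{"hand":1,"travel":[0,-0.02,0.9],"twist":[0,0,0]},{"hand":1,"travel":[0,-0.02,0.92],"twist":[0,0,0]},{"hand":1,"travel":[0,-0.02,0.94],"twist":[0,0,0]},{"hand":1,"travel":[0,-0.02,0.94],"twist":[0,0,0]}])

```text
time_s: 18.85
tcp_pos: [0.4446, 0.1703, 0.0678]
orientation: [-0.0, 1.0, -0.0, 0.0]
wrist_force: [0.1, 0.5, -1.6]
gripper_width: 0.0227
gripper_force: 39.3
```

Request:
send_rows(targets=[{"hand":1,"travel":[0,0,0.01],"twist":[0,0,0]},{"hand":1,"travel":[0,0,0.02],"twist":[0,0,0]},{"hand":1,"travel":[0,0,0.03],"twist":[0,0,0]},{"hand":1,"travel":[0,0,0.03],"twist":[0,0,0]}])

```text
time_s: 19.35
tcp_pos: [0.4446, 0.1703, 0.0667]
orientation: [0.0, 1.0, -0.0, -0.0]
wrist_force: [-1.4, 0.1, 1.6]
gripper_width: 0.0226
gripper_force: 39.3
```

Request:
send_rows(targets=[{"hand":1,"travel":[0,0,0.01],"twist":[0,0,0]},{"hand":1,"travel":[0,0,0.01],"twist":[0,0,0]}])

```text
time_s: 19.6
tcp_pos: [0.4447, 0.1703, 0.0667]
orientation: [0.0, 1.0, -0.0, -0.0]
wrist_force: [-2.2, -0.8, 4.8]
gripper_width: 0.0225
gripper_force: 39.5
```

Request:
send_rows(targets=[{"hand":0.65,"travel":[0,0,0],"twist":[0,0,0]},{"hand":0.5,"travel":[0,0,0],"twist":[0,0,0]},{"hand":0.3,"travel":[0,0,0],"twist":[0,0,0]},{"hand":0.3,"travel":[0,0,0],"twist":[0,0,0]},{"hand":0,"travel":[0,0,-0.2],"twist":[0,0,0]},{"hand":0,"travel":[0,0,-0.6],"twist":[0,0,0]},{"hand":0,"travel":[0,0,-1.2],"twist":[0,0,0]},{"hand":0,"travel":[0,0,-1.8],"twist":[0,0,0]},{"hand":0,"travel":[0.2,0.3,-2.3],"twist":[0,0,0]},{"hand":0,"travel":[0.7,1,-2.5],"twist":[0,0,0]},{"hand":0,"travel":[1.3,2,-2.5],"twist":[0,0,0]},{"hand":0,"travel":[1.9,3,-2.4],"twist":[0,0,0]},{"hand":0,"travel":[2.6,4,-2.2],"twist":[0,0,0]},{"hand":0,"travel":[3.2,5,-1.9],"twist":[0,0,0]},{"hand":0,"travel":[3.6,5.6,-1.6],"twist":[0,0,0]},{"hand":0,"travel":[3.74,5.83,-1.45],"twist":[0,0,0]},{"hand":0,"travel":[3.74,5.83,-1.45],"twist":[0,0,0]},{"hand":0,"travel":[3.74,5.83,-1.45],"twist":[0,0,0]}])

```text
time_s: 21.85
tcp_pos: [0.5938, -0.0619, 0.1247]
orientation: [-0.0, 1.0, 0.0, 0.0]
wrist_force: [-0.3, -0.6, -0.5]
gripper_width: 0.0854
gripper_force: 0.0
```

```bash
python3 go.py .5942 -.0630 .018; python3 chk.py e .4450 .1698 scene side>/dev/null; python3 lay.py e .4450 .1698 .058 .068 scene side
python3 chk.py ew .5942 -.063 wrist >/dev/null; python3 lay.py ew .5942 -.063 .038 .05 wrist
```

```text
t 21.85 tcp [ 0.5938 -0.0619  0.1247] travel [0.01  0.028 2.668] twist [-0.003 -0.002  0.007] F [-0.34 -0.63 -0.46] w 0.0854 q [-0.22  0.27  1.76  0.    1.11  1.35]
scene centre 0.0000 0.0000 r 0.0000 z 0.0000 slope deg [0. 0.] 0
side centre 0.4440 0.1699 r 0.0427 z 0.0629 slope deg [ 0.26 -0.17] 895
wrist centre 0.5949 -0.0639 r 0.0119 z 0.0441 slope deg [-3.29 -0.58] 825
```

View pics/e_side.png

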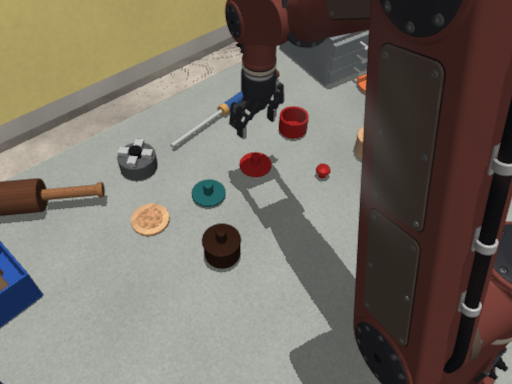

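The side view shows the walnut lid seated flat on its box at (222,245). The gripper is above the red lid at (255,164), so that one is next.

Request:
send_rows(targets=[{"hand":0,"travel":[0.01,0.03,0.3],"twist":[0,0,0]},{"hand":0,"travel":[0.01,0.03,0.8],"twist":[0,0,0]},{"hand":0,"travel":[0.01,0.03,1.4],"twist":[0,0,0]},{"hand":0,"travel":[0.01,0.03,2],"twist":[0,0,0]},{"hand":0,"travel":[0.01,0.03,2.4],"twist":[0,0,0]},{"hand":0,"travel":[0.01,0.03,2.6],"twist":[0,0,0]},{"hand":0,"travel":[0.01,0.03,2.66],"twist":[0,0,0]},{"hand":0,"travel":[0.01,0.03,2.66],"twist":[0,0,0]},{"hand":0.5,"travel":[0.01,0.03,2.66],"twist":[0,0,0]},{"hand":0.7,"travel":[0.01,0.03,2.66],"twist":[0,0,0]},{"hand":0.8,"travel":[0.01,0.03,2.66],"twist":[0,0,0]},{"hand":1,"travel":[0.01,0.03,2.66],"twist":[0,0,0]},{"hand":1,"travel":[0.01,0.03,2.66],"twist":[0,0,0]},{"hand":1,"travel":[0.01,0.03,2.66],"twist":[0,0,0]}], force=40)

```text
time_s: 23.75
tcp_pos: [0.595, -0.0643, 0.0182]
orientation: [0.0, 1.0, -0.0, 0.0]
wrist_force: [-0.4, 0.3, 2.5]
gripper_width: 0.0227
gripper_force: 39.2
```

```bash
python3 go.py .6310 -.2360 .105
```

```text
t 23.75 tcp [ 0.595  -0.0643  0.0182] travel [ 0.905  4.292 -2.169] twist [ 0.002 -0.008 -0.004] F [-0.38  0.33  2.46] w 0.0227 q [-0.22  0.42  1.8   0.    0.92  1.35]
```

Request:
send_rows(targets=[{"hand":1,"travel":[0,0,-0.2],"twist":[0,0,0]},{"hand":1,"travel":[0,0,-0.6],"twist":[0,0,0]},{"hand":1,"travel":[0,0,-1.2],"twist":[0,0,0]},{"hand":1,"travel":[0,0,-1.9],"twist":[0,0,0]},{"hand":1,"travel":[0,0,-2.5],"twist":[0,0,0]},{"hand":1,"travel":[0,0.2,-2.9],"twist":[0,0,0]},{"hand":1,"travel":[0.1,0.7,-3.1],"twist":[0,0,0]},{"hand":1,"travel":[0.3,1.4,-3.1],"twist":[0,0,0]},{"hand":1,"travel":[0.5,2.2,-3],"twist":[0,0,0]},{"hand":1,"travel":[0.7,3,-2.8],"twist":[0,0,0]},{"hand":1,"travel":[0.8,3.7,-2.5],"twist":[0,0,0]},{"hand":1,"travel":[0.9,4.1,-2.3],"twist":[0,0,0]},{"hand":1,"travel":[0.91,4.28,-2.2],"twist":[0,0,0]},{"hand":1,"travel":[0.91,4.28,-2.2],"twist":[0,0,0]},{"hand":1,"travel":[0.91,4.28,-2.2],"twist":[0,0,0]},{"hand":1,"travel":[0.91,4.28,-2.2],"twist":[0,0,0]}])

```text
time_s: 25.75
tcp_pos: [0.6312, -0.2346, 0.1064]
orientation: [0.0, 1.0, 0.0, 0.0]
wrist_force: [-0.5, 0.4, 0.1]
gripper_width: 0.0229
gripper_force: 39.2
```

```bash
python3 go.py .6310 -.2360 .067; python3 chk.py f .6310 -.2360 scene side>/dev/null; python3 lay.py f .6310 -.2360 .096 .107 scene side; python3 lay.py f .6310 -.2360 .05 .06 scene side
```

```text
t 25.75 tcp [ 0.6312 -0.2346  0.1064] travel [-0.006  0.036  0.984] twist [ 0.002 -0.007  0.008] F [-0.49  0.37  0.14] w 0.0229 q [-0.46  0.44  1.58  0.    1.13  1.11]
scene centre 0.6315 -0.2347 r 0.0417 z 0.1027 slope deg [-0.49  0.53] 734
side centre 0.6302 -0.2331 r 0.0433 z 0.1021 slope deg [ 0.65 -0.94] 393
scene centre 0.6355 -0.2431 r 0.0385 z 0.0553 slope deg [-1.02  0.46] 198
side centre 0.6287 -0.2353 r 0.0401 z 0.0545 slope deg [ 0.18 -0.61] 136
```

Request:
send_rows(targets=[{"hand":1,"travel":[0,0.035,0],"twist":[0,0,0]},{"hand":1,"travel":[0,0.035,0.2],"twist":[0,0,0]},{"hand":1,"travel":[0,0.035,0.4],"twist":[0,0,0]},{"hand":1,"travel":[0,0.035,0.6],"twist":[0,0,0]},{"hand":1,"travel":[0,0.035,0.75],"twist":[0,0,0]},{"hand":1,"travel":[0,0.035,0.85],"twist":[0,0,0]},{"hand":1,"travel":[0,0.035,0.9],"twist":[0,0,0]},{"hand":1,"travel":[0,0.035,0.92],"twist":[0,0,0]},{"hand":1,"travel":[0,0.035,0.94],"twist":[0,0,0]},{"hand":1,"travel":[0,0.035,0.94],"twist":[0,0,0]}])

```text
time_s: 27.1
tcp_pos: [0.6309, -0.2368, 0.0683]
orientation: [0.0, 1.0, -0.0, 0.0]
wrist_force: [0.2, -0.4, -0.6]
gripper_width: 0.0229
gripper_force: 39.2
```

Request:
send_rows(targets=[{"hand":1,"travel":[0,0,0.01],"twist":[0,0,0]},{"hand":1,"travel":[0,0,0.02],"twist":[0,0,0]},{"hand":1,"travel":[0,0,0.03],"twist":[0,0,0]},{"hand":1,"travel":[0,0,0.03],"twist":[0,0,0]}])

```text
time_s: 27.6
tcp_pos: [0.6309, -0.2368, 0.0672]
orientation: [0.0, 1.0, -0.0, 0.0]
wrist_force: [-1.1, 1.2, 0.7]
gripper_width: 0.0227
gripper_force: 39.3
```

Request:
send_rows(targets=[{"hand":1,"travel":[0,0,0.01],"twist":[0,0,0]},{"hand":1,"travel":[0,0,0.01],"twist":[0,0,0]}])

```text
time_s: 27.85
tcp_pos: [0.6309, -0.2368, 0.0672]
orientation: [0.0, 1.0, -0.0, 0.0]
wrist_force: [-2.7, 1.1, 4.2]
gripper_width: 0.0228
gripper_force: 39.4
```

Contact is light and firm. I'll release, rise, and back off clear of the views.

Request:
send_rows(targets=[{"hand":0.65,"travel":[0,0,0],"twist":[0,0,0]},{"hand":0.5,"travel":[0,0,0],"twist":[0,0,0]},{"hand":0.3,"travel":[0,0,0],"twist":[0,0,0]},{"hand":0.3,"travel":[0,0,0],"twist":[0,0,0]},{"hand":0,"travel":[0,0,-0.2],"twist":[0,0,0]},{"hand":0,"travel":[0,0,-0.6],"twist":[0,0,0]},{"hand":0,"travel":[0,0,-1.2],"twist":[0,0,0]},{"hand":0,"travel":[0,0,-1.9],"twist":[0,0,0]},{"hand":0,"travel":[-0.2,-0.5,-2.4],"twist":[0,0,0]},{"hand":0,"travel":[-0.7,-1.2,-2.8],"twist":[0,0,0]},{"hand":0,"travel":[-1.3,-2,-3.1],"twist":[0,0,0]},{"hand":0,"travel":[-2,-2.8,-3.3],"twist":[0,0,0]},{"hand":0,"travel":[-2.7,-3.6,-3.4],"twist":[0,0,0]},{"hand":0,"travel":[-3.3,-4.4,-3.4],"twist":[0,0,0]},{"hand":0,"travel":[-3.7,-5,-3.4],"twist":[0,0,0]},{"hand":0,"travel":[-3.8,-5.2,-3.4],"twist":[0,0,0]},{"hand":0,"travel":[-3.8,-5.2,-3.4],"twist":[0,0,0]}])

```text
time_s: 29.98
tcp_pos: [0.4796, -0.0288, 0.2036]
orientation: [0.0, 1.0, 0.0, 0.001]
wrist_force: [0.5, 0.2, 0.6]
gripper_width: 0.0855
gripper_force: 0.0
```

```bash
python3 chk.py g .6310 -.2360 scene side>/dev/null; python3 lay.py g .6310 -.2360 .058 .068 scene side;python3 lay.py g .4347 -.3293 .058 .068 scene;python3 lay.py g .445 .1698 .058 .068 scene side
python3 - <<'E'
import pickle,m
from h import *
D=m.D
print('---- teal/coaster/knob now')
for n,s in (('t',(.598,.088)),('c',(.628,.239)),('k',(.46,-.173))):
    P=np.load('P_g_scene.npy'); k=(np.hypot(P[...,0]-s[0],P[...,1]-s[1])<.065)&(P[...,2]>.007)&(P[...,2]<.05)
    print(n,cv2.minEnclosingCircle(P[k][:,:2].astype(np.float32)))
E
```

```text
scene centre 0.6305 -0.2361 r 0.0423 z 0.0635 slope deg [ 0.09 -0.03] 1385
side centre 0.6228 -0.2361 r 0.0406 z 0.0637 slope deg [ 1.66 -1.64] 123
scene centre 0.4344 -0.3293 r 0.0426 z 0.0633 slope deg [-0.24  0.02] 1338
scene centre 0.4448 0.1710 r 0.0441 z 0.0632 slope deg [-0.35  0.49] 632
side centre 0.4448 0.1694 r 0.0429 z 0.0630 slope deg [ 0.18 -0.01] 897
mlid scene ztop 0.0452 top [0.4433 0.3214 0.0121] 57 all [0.443  0.3213 0.0431] bench 0.0002
mlid side ztop 0.0448 top [0.4417 0.3212 0.0123] 110 all [0.4419 0.3205 0.0427] bench 0.0001
wlid scene ztop 0.0453 top [ 0.4526 -0.0197  0.0126] 79 all [ 0.4524 -0.0186  0.0429] bench 0.0003
wlid side ztop 0.0447 top [ 0.4512 -0.0208  0.0128] 71 all [ 0.4521 -0.0205  0.0425] bench 0.0002
rlid scene ztop 0.0456 top [ 0.595  -0.0627  0.0122] 96 all [ 0.5945 -0.0628  0.0427] bench 0.0005
rlid side ztop 0.0454 top [ 0.5927 -0.0638  0.0135] 58 all [ 0.5948 -0.0626  0.0427] bench 0.0002
tlid scene ztop 0.0461 top [0.5977 0.0884 0.0138] 75 all [0.5981 0.0884 0.0426] bench 0.0005
tlid side ztop 0.0450 top [0.5982 0.0874 0.0121] 67 all [0.
[... 538 characters left out ...]
71 top [ 0.6313 -0.2362  0.042 ] 185 all [ 0.6303 -0.2364  0.0424] bench 0.0002
knob scene ztop 0.0346 top [ 0.4605 -0.1732  0.0169] 162 all [ 0.4605 -0.1734  0.0185] bench 0.0004
knob side ztop 0.0349 top [ 0.4587 -0.1722  0.018 ] 83 all [ 0.4591 -0.1727  0.0186] bench 0.0003
coaster scene ztop 0.0139 top [0.6295 0.2386 0.0462] 810 all [0.6295 0.2386 0.0462] bench 0.0004
coaster side ztop 0.0137 top [0.6266 0.2393 0.0458] 878 all [0.6266 0.2392 0.0459] bench 0.0002
---- teal/coaster/knob now
t ((0.5991257429122925, 0.08902469277381897), 0.04259495809674263)
c ((0.6266674399375916, 0.2390783280134201), 0.046031076461076736)
k ((0.46036890149116516, -0.1733793169260025), 0.018767891451716423)
```

View pics/g_scene.png

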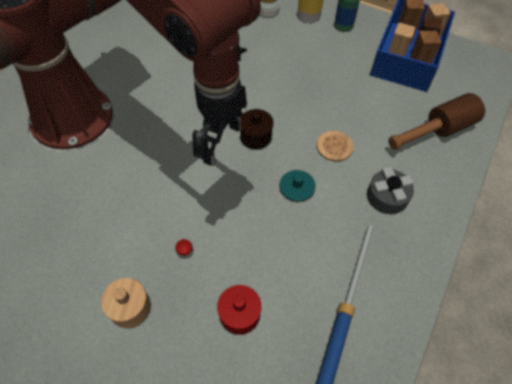

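All three lids sit flat and centred: maple (126,299), red (239,307), walnut (257,127). The other pieces have not moved and the gripper is touching nothing.

```bash
python3 -c "
from plant import manip
print(manip.job_done())"
```

```text
the job is handed in; nothing more can be done
None
```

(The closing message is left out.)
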